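# Hang the wide solder-paste squeegee on its hook

### The job

The stencil printing is done: take the squeegee with the wide blade out of the blue slotted holder and hang it by its round eye on the white peg of the hook stand, so that it hangs freely and at rest, blade down. Leave the narrow-bladed squeegee standing in its slot.

Things in the scene. Friction and masses are not known exactly. Their poses are not given: they have to be found in the camera images.
- wide_squeegee: Upright flat tool, steel blade 90 mm wide, 8 thick. Origin: centre of its round eye, 36 mm diameter, through a 6 mm aluminium plate 56 mm square. Wooden grip block on top, 14 mm thick, 40 wide, from 26 to 72 mm above the origin; blade's lower edge 92 mm below it. Own x = eye's axis = thin direction (fingers close along it on the grip's top, eye left free), y = width, z up. 0.15-0.3 kg.
- narrow_squeegee: Bystander to leave: same tool but with a blade only 50 mm wide; same height, origin (eye centre) and axes. It stands in the other slot of the holder.
- holder: Fixed blue holder, origin under its centre. Two slots in a row along its y, centred at y = +52 and -52 mm, either squeegee in either one, upright, their x along the holder's x. Walls 36 mm high; slots 30 mm deep, 1 mm clear of each face of the blade: lift straight up over 31 mm to clear them, over 165 mm to pass above the other squeegee (its top is 170 mm over the bench).
- peg (a point): Middle of the fixed stand's level peg, on its axis, 175 mm over the bench. White rod, 10 mm diameter. Own x runs along it from free tip to post (tip points roughly at the robot), z up. Level from x = -43 to +43 mm; tip bends up to end at x = -53, its top 12 mm over the axis; post goes down at x = +50. Nothing is higher than the peg. A hung squeegee's eye centre lies 13 mm below the axis.
Mind the look-alikes: they are no part of the job. What is shaped like the wide_squeegee but yellow is not meant. Of the things that look like the part that bears peg, the smaller one is meant.

How it is judged:
By the outcome, as a careful person would: the job done as asked, in the order asked, and still so for the second after the job is handed in, with the robot touching nothing.
It also fails if it takes over 48 s, if anything falls off the work surface, if the arm or the gripper's body presses on something with over 40 N, if the wrist force passes 120 N, or if a joint passes its speed limit or range.

### The arm

A 7-joint arm with a two-finger parallel gripper is mounted at the origin on the work surface. World frame = base frame: x ahead of the robot, y to its left, z up, the work surface at z = 0. Lengths are in m, angles in rad, forces in N, time in s.
With the tool pointing down it reaches from about 0.35 to 0.9 m from the base axis. Payload 7.2 kg.
Tool frame: the origin (TCP) lies at the very end of the fingers, on their centre line; the grasp point (between the pads) lies 19 mm behind it; z points along the fingers, y is the line along which they close (so a half turn about z gives the same grasp; the last joint's range is limited). The gripper opens to 88 mm and grips with 3 to 60 N. Pads are 20 mm wide; open, the fingers measure 115 mm over their backs; the gripper's body (75 mm by 178 mm) begins 61 mm behind the grasp point.
Start: joints at [-1.31, 0.411, -0.013, 1.596, 0.006, 1.134, -0.082], TCP at [0.202, 0.592, 0.223] pointing down, gripper open.
Joint ranges: [-2.95, 2.95], [-0.29, 1.99], [-1.47, 1.44], [0.14, 2.54], [-1.03, 4.17], [0.13, 1.85], [-2.86, 2.86]. Speed limits (rad/s): [2.39, 2.39, 3.01, 3.01, 3.14, 3.14, 3.14].

### API

Orientations are given as a unit quaternion [x, y, z, w].
In Python, from plant import r gives the robot as it stands.
- The arm moves only by the tool move_arm, never from a script. Its argument "series" is text: rows parted by semicolons, each of 4 numbers parted by spaces: the shift along the tool's x, y, z in units of 30 mm (1.0 is 30 mm), then the turn about the tool's z in units of 6 degrees (1.0 is 6 degrees). In form: dx dy dz turn; .... A call has 1 to 20 rows; each row is the pose to reach, as a shift and turn from the pose commanded when the call began, along the tool's axes at that moment; what a row does not reach only later rows make up. A row lasts 1/8 s, in which the tool goes at most 62.5 mm and 10.7 degrees, less where a joint would pass 70% of its speed; a pose out of reach is approached as far as the arm can. A call with a gripper value outside its range is refused whole. "jaw" is the gripper's target within -1 to 1 (fully open at 1, half-way at 0, shut at -1), set as the call begins (left out, the last holds). The fingers move at their own pace and stop on an object; "grip_force" is the grip in N (left out, the last holds). Time passes only in rows, so rows that repeat a pose let the fingers close. It gives the time, the measured TCP pose, the force, the opening and the grip force at its end, in the units of the state.
- r.read_state(): the state, without advancing time (a new reading comes with each control period).
- r.snapshot(name): name is "side" or "top" or "wrist"; returns the picture (400x640x3 uint8, blue, green, red); there is no depth.
- r.get_calibration(name): a dict with "fovy" (degrees; the focal length in pixels is half the picture's height over the tangent of half this angle, whatever the lens; pixels are square), "cx", "cy" (the principal point, pixels), "extrinsics" (4x4, takes a point from camera to world coordinates); the wrist camera has in their place "hand_eye" (4x4, takes a point from camera to tool coordinates, whose origin is the TCP and whose axes are the flange's). Camera axes: x right, y up, looking along -z (the intrinsics and any distortion apply to the point x, -y, -z); pixel columns grow to the right and rows downward; lengths in m; the calibration is good to about 2 mm. A picture is of the moment at which its call begins: read the wrist's pose just before it. get_calibration takes no time and is no camera call.
- r.close_job(): hands the job in; it is judged then, once.
Trained networks look in the newest picture that a camera, given by its name, has taken for a name from the list of things; names that differ only in an ending like _2 or _b are one class to them, and where a whole thing is asked for, a point or a joint stands for the part that bears it (a point fixed in the world has none). Each returns a list of dicts, best first, with "p" (0 to 1); they miss things now and then, are a little off and sometimes report something else, mostly with a low value. They report only what shows in the picture. A call takes as long as a camera call. They do not tell look-alikes from the thing itself.
- r.find_in(camera, name): "centre" ([x, y, z] in m, in world coordinates, good to about 4 mm: the middle of the surface that is visible of it).
The state is a dict: "clock": time; "q": joint angles; "qd": joint speeds; "effort": joint torques, N m; "tcp_pos": TCP position; "tcp_rot": TCP orientation; "wrist_force": force on the tool from outside, world axes, zero at the start; "torque": the same for the moment, N m; "grip_width": opening from 0.0 (shut) to 1.0 (fully open); "grasp_force": force on a finger pad.
Only numpy, scipy, OpenCV 4.12 (cv2) and the standard library are available. Lean on these libraries where they do the work, as an engineer would, in place of code of your own. Each camera call takes 0.05 s, during which the arm holds its last target. There are 200 camera calls.

## Working session

There is one attempt and no reset: what is moved stays moved. The work goes in short steps, Python scripts to look and compute and a tool call to move; the robot and the scene stay as the last step left them, time stands still between calls to the robot, and variables do not carry over. Pictures are saved under pics/ and viewed, at most 10 in all, crops included, and the job is handed in when it is done.

Besides the shell and the picture viewer there is one more tool, called by a JSON object that holds its "fn" and its "kwargs", one argument or row to a line. move_arm: Moves the arm, as the interface text tells. Its arguments: {"type":"object","properties":{"series":{"type":"string"},"jaw":{"type":"number"},"grip_force":{"type":"number"}},"required":["series"]}

```bash
mkdir -p pics; ls; python3 - <<'E'
from plant import r
import cv2,numpy as np
s=r.read_state();print(s['clock'],s['tcp_pos'],s['tcp_rot'],s['grip_width'])
for c in ("side","top"):
    im=r.snapshot(c);cv2.imwrite(f"pics/{c}0.png",im)
    k=r.get_calibration(c);print(c,{a:(np.round(b,3).tolist() if not isinstance(b,str) else b) for a,b in k.items()})
    for n in("wide_squeegee","narrow_squeegee","holder","peg"):
        for d in r.find_in(c,n): print(n,np.round(d["centre"],3),round(d["p"],2))
E
```

```text
pics
0.0 [0.20168589 0.59102518 0.22181366] [ 1.63659421e-01  9.86516568e-01 -8.05342206e-04 -8.39866548e-05] 1.0020622142976598
side {'fovy': 55.025, 'cx': 319.556, 'cy': 204.002, 'extrinsics': [[0.966, 0.14, -0.216, 0.222], [-0.257, 0.548, -0.796, -0.925], [0.007, 0.824, 0.566, 0.858], [0.0, 0.0, 0.0, 1.0]]}
wide_squeegee [ 0.488 -0.301  0.092] 0.97
wide_squeegee [ 0.356 -0.34   0.062] 0.91
wide_squeegee [ 0.621 -0.367  0.065] 0.64
narrow_squeegee [ 0.489 -0.201  0.108] 0.72
holder [ 0.472 -0.275  0.007] 0.91
peg [0.434 0.548 0.015] 0.97
peg [0.609 0.178 0.009] 0.85
top {'fovy': 56.291, 'cx': 326.591, 'cy': 205.128, 'extrinsics': [[-0.169, 0.962, -0.215, 0.281], [-0.986, -0.165, 0.033, 0.113], [-0.004, 0.218, 0.976, 1.193], [0.0, 0.0, 0.0, 1.0]]}
wide_squeegee [ 0.348 -0.325  0.074] 0.95
wide_squeegee [ 0.616 -0.346  0.105] 0.71
narrow_squeegee [ 0.488 -0.182  0.122] 0.69
narrow_squeegee [0.601 0.182 0.01 ] 0.23
holder [ 0.475 -0.222  0.007] 0.7
peg [0.426 0.553 0.017] 0.94
peg [0.603 0.182 0.01 ] 0.56
```

View pics/side0.png

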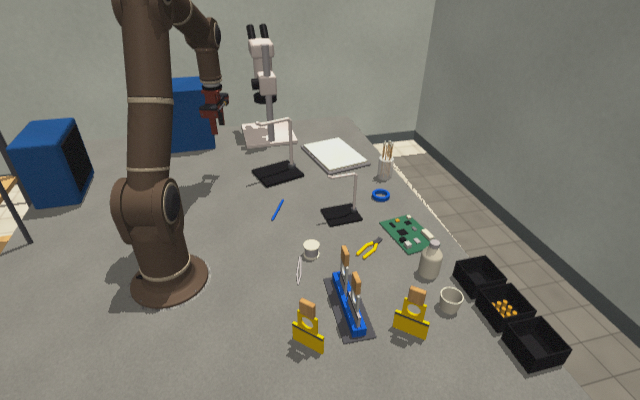

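View pics/top0.png

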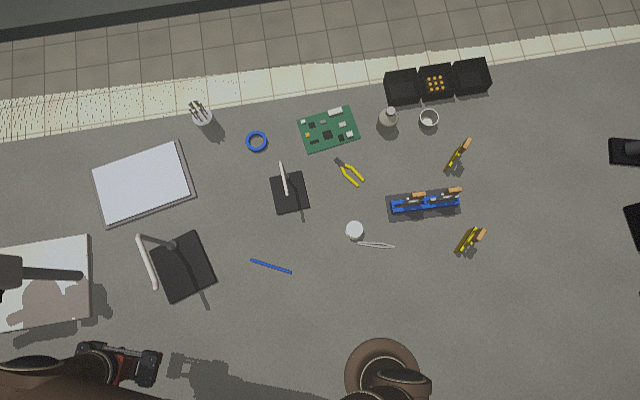

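The side view shows yellow squeegees at (308,325) and (411,312), which are look-alikes. The real pair stands in the blue holder at (350,305). There are two stands, a large one at (278,165) and a small one at (342,205); the small one is the one meant. I'll confirm with enlarged crops.

```bash
python3 - <<'E'
import cv2,numpy as np
a=cv2.imread("pics/side0.png");b=cv2.imread("pics/top0.png")
f=lambda im,x,y,w,h:cv2.resize(im[y:y+h,x:x+w],(400,300),interpolation=cv2.INTER_CUBIC)
cv2.imwrite("pics/crop1.png",np.vstack([np.hstack([f(a,290,235,140,105),f(a,310,155,80,60+0)]),np.hstack([f(b,380,165,88,66),f(b,262,150,68,51+17)[:, :]])]))
E
```

```text
(no output)
```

View pics/crop1.png

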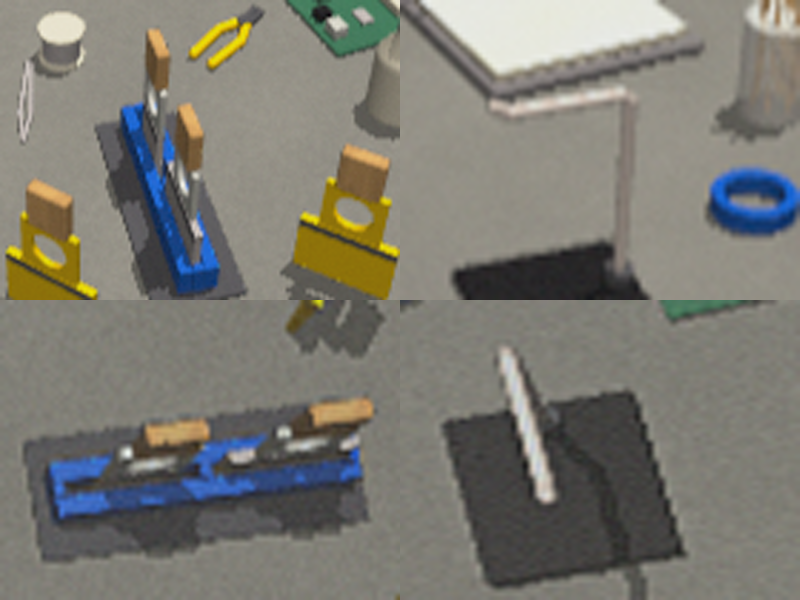

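The crops show two squeegees in the holder. The one at the near end (side view (355,290), top view (455,190), more negative y) has the blade reaching well past the plate on both sides, so it is the wide one. The one at side (345,260), top (418,195) is narrow. The small stand is the one at top (285,180), and the yellow ones are ignored. Next I fit the grip blocks and the peg in both pictures.

```bash
cat > h.py <<'E'
import cv2,numpy as np
from plant import r
from scipy.optimize import minimize
def cam(c):
    k=r.get_calibration(c);return (200/np.tan(np.radians(k['fovy']/2)),k['cx'],k['cy'],np.array(k['extrinsics']) if 'extrinsics' in k else np.array(k['hand_eye']))
def proj(K,P):
    f,cx,cy,T=K;p=(np.asarray(P)-T[:3,3])@T[:3,:3]
    return np.c_[cx+f*p[:,0]/-p[:,2],cy+f*p[:,1]/p[:,2]]
def box(x,y,yaw,zc,hx,hy,h0,h1):
    c,s=np.cos(yaw),np.sin(yaw)
    return np.array([[x+c*a-s*b,y+s*a+c*b,z] for a in(-hx,hx) for b in(-hy,hy) for z in(zc+h0,zc+h1)])
def cover(uv,shape,S=8):
    m=np.zeros((shape[0]*S,shape[1]*S),np.uint8)
    cv2.fillConvexPoly(m,cv2.convexHull(np.round((uv+.5)*S*16-8).astype(np.int32)),1,shift=4)
    return cv2.resize(m.astype(np.float32),shape[::-1],interpolation=cv2.INTER_AREA)
def fit(views,model,p0,step):
    # views: list of (K,mask float,roi(x0,y0,w,h))
    def cost(p):
        t=0
        for K,m,(x0,y0,w,h) in views:
            t+=np.abs(cover(proj(K,model(p))-[x0,y0],(h,w))-m[y0:y0+h,x0:x0+w]).sum()/max(m[y0:y0+h,x0:x0+w].sum(),1)
        return t
    best=None
    for _ in range(3):
        s=np.vstack([p0]+[np.array(p0)+np.eye(len(p0))[i]*step[i] for i in range(len(p0))])
        o=minimize(cost,p0,method='Nelder-Mead',options=dict(initial_simplex=s,maxiter=300,xatol=1e-5,fatol=1e-4));p0=o.x
    return o.x,o.fun
E
cat > f1.py <<'E'
from h import *
side=cv2.imread("pics/side0.png");top=cv2.imread("pics/top0.png")
def wood(im):
    h=cv2.cvtColor(im,cv2.COLOR_BGR2HSV);return ((h[...,0]>7)&(h[...,0]<19)&(h[...,1]>85)&(h[...,2]>90)).astype(np.float32)
def white(im,t):
    g=im.min(2);return (g>t).astype(np.float32)
ws,wt=wood(side),wood(top);Ks,Kt=cam("side"),cam("top")
rois={'wide':((347,266,20,35),(444,183,22,14)),'narrow':((337,240,15,30),(408,187,20,14))}
for n,(a,b) in rois.items():
    for m,(x,y,w,h) in((ws,a),(wt,b)):
        print(n,int(m[y:y+h,x:x+w].sum()))
    p0=[.488,-.295 if n=='wide' else -.19,0.1]
    for nm,v in(('both',[(Ks,ws,a),(Kt,wt,b)]),('side',[(Ks,ws,a)]),('top',[(Kt,wt,b)])):
        print(nm,*fit(v,lambda p:box(*p,.098,.007,.02,.026,.072),p0,[.01,.01,.1]))
E
python3 f1.py
python3 - <<'E'
from h import *
for nm,pts in(('side',0),('top',0)):
    im=cv2.imread(f"pics/{nm}0.png");x,y,w,h=(325,170,35,12) if nm=='side' else (276,158,18,38)
    g=im[y:y+h,x:x+w].min(2);print(nm);print(g)
E
```

```text
wide 143
wide 53
both [ 0.49258373 -0.28446572 -0.06075015] 2.0571129322052
side [ 0.49171092 -0.28561228 -0.15672815] 0.3789335787296295
top [ 0.49467291 -0.29233837  0.17074992] 1.4917452335357666
narrow 120
narrow 49
both [ 0.49639158 -0.18214335 -0.06767085] 2.2001752853393555
side [ 0.49537494 -0.18289212 -0.13061849] 0.34127604961395264
top [ 0.50888833 -0.24723696  0.73029772] 1.0
side
[[ 95 127 116  95 113 119 111 109 124 129 118 121 134 130 132 129 113 113
  109 100  81  82  74  77  78 108 107 111 112 134 134 136 135 134 133]
 [ 73  95 125 115 125 128 121 115 134 132 131 125 118 109 106 100  79  77
   74  74  77 106 108 110 112 135 132 136 134 134 133 133 135 133 133]
 [ 86  72  93 126 135 137 131 126 118 114 105 100  82  77  72  74 108 109
  107 110 111 132 134 135 135 143 153 153 175 175 138 135 136 135 134]
 [118  82  71  97 117 113 106 100  86  80  72  77 107 108 106 109 131 133
  134 138 151 153 178 197 189 194 195 185 196 192 154 147 140 135 139]
 [135 116  82 103  98  80  78  76 109 112 110 110 135 142 151 156 174 192
  191 194 195 183 197 211 199 195 181 162 158 147 
[... 3191 characters left out ...]
 58  62  67  55  41  48]
 [ 63  65  64  64  67  62  58  34 181 192 175  69  56  58  65  66  55  51]
 [ 58  61  64  64  55  64  62  47 175 199 189  89  54  59  66  64  60  60]
 [ 64  61  64  63  63  62  60  50 148 191 190 132  64  63  66  65  63  63]
 [ 66  63  64  63  66  63  58  46  81 190 190 155  62  60  69  62  65  70]
 [ 68  67  65  65  61  59  63  59  60 174 184 153  65  61  63  59  61  63]
 [ 66  66  66  66  59  70  60  60  46 166 177 156  73  53  62  64  66  66]
 [ 65  67  63  61  66  63  64  57  48 164 188 176  95  59  60  64  60  66]
 [ 66  61  64  66  65  59  66  60  53 147 205 187 106  61  65  63  64  68]
 [ 60  69  68  63  67  66  69  58  58  77 151 147  80  64  66  57  64  58]]
```

```bash
python3 - <<'E'
from h import *
np.set_printoptions(linewidth=200,precision=1,suppress=True)
Ks,Kt=cam("side"),cam("top")
top=cv2.imread("pics/top0.png")
print(proj(Kt,box(.4925,-.2845,-.06,.098,.007,.02,.026,.072)))
h=cv2.cvtColor(top,cv2.COLOR_BGR2HSV)
print(h[184:198,444:466,0]);print(h[184:198,444:466,1]);print(h[184:198,444:466,2])
side=cv2.imread("pics/side0.png");h=cv2.cvtColor(side,cv2.COLOR_BGR2HSV)
print(((h[266:301,347:367,0]<19)&(h[266:301,347:367,1]>85)).astype(int))
print(proj(Ks,box(.4925,-.2845,-.06,.098,.007,.02,.026,.072)))
E
```

```text
[[456.2 194.2]
 [461.7 190.2]
 [442.8 195.7]
 [447.7 191.7]
 [455.4 189.7]
 [460.8 185.5]
 [442.  191.1]
 [446.8 187. ]]
[[ 27  12  22  37  20  33  13  23  34  19  38  17  35  15  30  25  27  24  20  30  21  15]
 [ 15  33  30  30  28  21  23  23  24  33  34  30  30  43  20  10  42  30  17  30  23  22]
 [ 20  25  30  25  23  50  50  45 105  30  35  16  21  22  15  16  16  20  34  21  17  35]
 [ 20  27  21  20  25  20  20  16  17  17  16  19  19  20  18  16  16  16  30  26  33  30]
 [ 23   0 120  90  16  17  18  17  17  18  19  19  18  18  17  17  16  16  22  21  28  22]
 [135  90 165  13  16  17  17  17  19  18  19  19  19  19  16  17  16  18  19  30  25  23]
 [  0   9  14  17  16  17  18  19  18  19  18  19  19  18  17  16  16  17  20  30  23  34]
 [ 11  16  21  14  17  16  18  18  19  17  16  18  17  16  17  15  16  17  17  18  33  26]
 [ 16  14  20  14  15  16  16  14  16  15  18  18  21  11  15  18  23  13  23  26  21  30]
 [ 17  13  18  16  16  19  15  17  12  20  17  16  16  16  19  34  28  26  26  21  16  27]
 [ 14  14  17  15  17  14  16  16  16  22  14  21  23 112  23  19  18
[... 3772 characters left out ...]
 1 1 0 0 0 0 0 0 0]
 [0 0 0 0 0 0 1 1 0 1 1 1 1 0 0 0 0 0 0 0]
 [0 0 0 0 0 0 1 1 1 1 1 1 1 1 0 0 0 0 0 0]
 [0 0 0 0 0 0 0 1 1 1 1 1 1 1 0 0 0 0 0 0]
 [0 0 0 0 0 0 0 1 1 1 1 1 1 1 0 0 0 0 0 0]
 [0 0 0 0 0 0 0 0 1 1 1 1 1 0 0 0 0 0 0 0]
 [0 0 0 0 0 0 0 0 1 1 1 1 1 0 0 0 0 0 0 0]
 [0 0 0 0 0 0 0 0 1 1 1 0 0 0 0 0 0 0 0 0]
 [0 0 0 0 0 0 0 0 0 0 0 0 0 0 0 0 0 0 0 0]
 [0 0 0 0 0 0 0 0 0 0 0 0 0 0 0 0 0 0 0 0]
 [0 0 0 0 0 0 0 0 0 0 0 0 0 0 0 0 0 0 0 0]
 [0 0 0 0 0 0 0 0 0 0 0 0 0 0 0 0 0 0 0 0]
 [0 0 0 0 0 0 0 0 0 0 0 0 0 0 0 0 0 0 0 0]
 [0 0 0 0 0 0 0 0 0 0 0 0 0 0 0 0 0 0 0 0]]
[[354.8 294.4]
 [355.9 281.4]
 [350.6 282.9]
 [351.6 270. ]
 [360.2 293.6]
 [361.4 280.6]
 [355.8 282.1]
 [356.9 269.3]]
```

```bash
cat > f2.py <<'E'
from h import *
side=cv2.imread("pics/side0.png");top=cv2.imread("pics/top0.png")
hs=lambda im:cv2.cvtColor(im,cv2.COLOR_BGR2HSV).astype(float)
h=hs(side);ws=((h[...,0]<19)&(h[...,1]>85)).astype(np.float32)
h=hs(top);wt=((h[...,0]>10)&(h[...,0]<22)&(h[...,1]>85)&(h[...,2]>140)).astype(np.float32)
Ks,Kt=cam("side"),cam("top")
for n,(a,b) in {'wide':((347,266,20,35),(444,183,22,14)),'narrow':((337,240,15,30),(408,187,20,14))}.items():
    p0=[.49,-.29 if n=='wide' else -.19,0.]
    for nm,v,hh in(('side',[(Ks,ws,a)],.026),('top',[(Kt,wt,b)],.071)):
        print(n,nm,*fit(v,lambda p:box(*p,.098,.007,.02,hh,.072),p0,[.01,.01,.1]))
# peg: rod levels -43..43 plus tip -> use line model x,y,yaw, box width 10mm, -55..55 
for nm,K,im,roi in(('top',Kt,top,(274,156,20,42)),('side',Ks,side,(320,168,38,14))):
    m=np.clip((im.min(2).astype(np.float32)-(115 if nm=='top' else 140))/75*(1 if nm=='top' else 1.4),0,1)
    print(nm,*fit([(K,m,roi)],lambda p:box(*p,.175,.053,.005,0,.003 if nm=='side' else .001),[.6,.18,.2],[.01,.01,.1]))
ray=lambda K,u,v,z:(lambda d:K[3][:3,3]+d*(z-K[3][2,3])/d[2])(K[3][:3,:3]@np.array([(u-K[1])/K[0],-(v-K[2])/K[0],-1]))
print('top tip,post',ray(Kt,279.5,160,.187),ray(Kt,286,193.5,.175),'side tip/post',ray(Ks,328.5,175,.185),ray(Ks,354.5,171,.177))
E
python3 f2.py
```

```text
wide side [ 0.49156207 -0.28572479 -0.14041086] 0.1722448170185089
wide top [ 0.49106711 -0.28576723 -0.00679833] 0.26398026943206787
narrow side [ 0.49528449 -0.18288859 -0.13585794] 0.18370863795280457
narrow top [ 0.49520422 -0.18236127 -0.02718052] 0.24205508828163147
top [0.60530535 0.18769519 0.06520065] 0.6173679828643799
side [0.61907622 0.19015424 0.03475727] 0.5374869108200073
top tip,post [0.65448845 0.18920409 0.187     ] [0.55766836 0.1861231  0.175     ] side tip/post [0.55449632 0.18519469 0.185     ] [0.65674069 0.20285069 0.177     ]
```

```bash
cat >> h.py <<'E'
from scipy.spatial.transform import Rotation as Ro
def rows(*targets,start=None):
    """targets: (x,y,z,yaw_deg of tool y) -> rows in move units from the current pose"""
    s=r.read_state();p=np.array(s['tcp_pos']);R=Ro.from_quat(s['tcp_rot']).as_matrix()
    y0=np.degrees(np.arctan2(R[1,1],R[0,1]))
    print('t',s['clock'],'tcp',np.round(p,4),'yaw',round(y0,2),'tilt',np.round(R[:,2],4),'F',np.round(s['wrist_force'],1),'w',round(s['grip_width'],3),round(s['grasp_force'],1))
    for t in targets:
        d=R.T@(np.array(t[:3])-p)/.03;print(np.round(d,2),round(-((t[3]-y0+180)%360-180)/6,2))
E
python3 -c "
from h import *
rows((.202,.592,.31,71),(.43,.15,.31,30),(.491,-.286,.31,-2.2))"
```

```text
t 0.5 tcp [0.2018 0.5915 0.2226] yaw 71.16 tilt [-0. -0. -1.] F [ 0.7 -0.5  1.2] w 0.997 0.0
[-0.    0.02 -2.91] 0.03
[-11.95 -11.47  -2.91] 6.86
[-18.57 -24.57  -2.91] 12.23
```

{"fn": "move_arm", "kwargs": {
  "series": "0 0 -2.9 0; 0 0 -2.9 0; -12 -11.5 -2.9 7; -12 -11.5 -2.9 7; -12 -11.5 -2.9 7; -12 -11.5 -2.9 7; -12 -11.5 -2.9 7; -12 -11.5 -2.9 7; -12 -11.5 -2.9 7; -12 -11.5 -2.9 7; -18.6 -24.6 -2.9 12.2; -18.6 -24.6 -2.9 12.2; -18.6 -24.6 -2.9 12.2; -18.6 -24.6 -2.9 12.2; -18.6 -24.6 -2.9 12.2; -18.6 -24.6 -2.9 12.2; -18.6 -24.6 -2.9 12.2; -18.6 -24.6 -2.9 12.2; -18.6 -24.6 -2.9 12.2; -18.6 -24.6 -2.9 12.2",
  "jaw": 1
}}

```text
clock: 3.0
tcp_pos: [0.4921, -0.2853, 0.3096]
tcp_rot: [0.719, 0.695, 0.001, -0.0]
wrist_force: [0.1, 0.7, 0.9]
grip_width: 1.004
grasp_force: 0.0
```

```bash
python3 - <<'E'
from h import *
rows((.491,-.286,.31,-2.2))
im=r.snapshot("wrist");cv2.imwrite("pics/w1.png",im)
f,cx,cy,H=cam("wrist");print(f,cx,cy);print(np.round(H,3))
for n in("wide_squeegee","narrow_squeegee"):
    for d in r.find_in("wrist",n): print(n,np.round(d["centre"],3),round(d["p"],2))
E
```

```text
t 3.0 tcp [ 0.4921 -0.2853  0.3096] yaw -1.9 tilt [ 3.0e-04  1.2e-03 -1.0e+00] F [0.1 0.7 0.9] w 1.004 0.0
[-0.02 -0.04 -0.01] 0.05
294.6233279699132 321.85042859659967 200.79754956185303
[[-0.001  0.962  0.274  0.075]
 [ 1.     0.001 -0.     0.   ]
 [-0.001  0.274 -0.962 -0.161]
 [ 0.     0.     0.     1.   ]]
wide_squeegee [ 0.613 -0.344  0.145] 0.92
wide_squeegee [ 0.357 -0.331  0.077] 0.79
wide_squeegee [ 0.491 -0.278  0.167] 0.75
narrow_squeegee [ 0.494 -0.182  0.163] 0.61
```

View pics/w1.png

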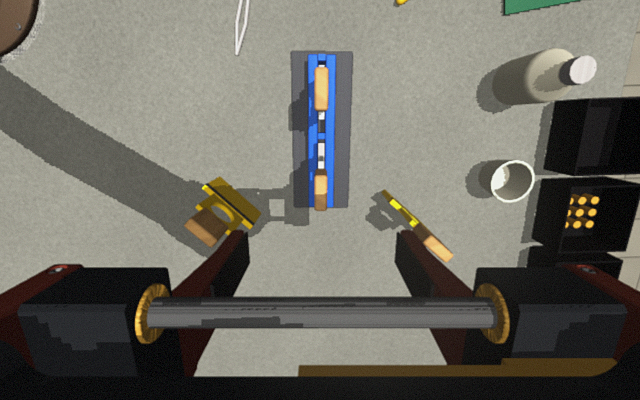

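The wrist view shows the target grip at (321,192) between the open fingers, the narrow one at (321,88), and the yellow look-alikes at (222,215) and (420,225). I'll refine with the grip tops at z = 0.170.

```bash
cat >> h.py <<'E'
def wcam(tcp,rot):
    f,cx,cy,H=cam("wrist");T=np.eye(4);T[:3,:3]=Ro.from_quat(rot).as_matrix();T[:3,3]=tcp
    return (f,cx,cy,T@H)
def ray(K,u,v,z):
    d=K[3][:3,:3]@np.array([(u-K[1])/K[0],-(v-K[2])/K[0],-1]);return K[3][:3,3]+d*(z-K[3][2,3])/d[2]
E
python3 - <<'E'
from h import *
s=r.read_state();K=wcam(s['tcp_pos'],s['tcp_rot'])
im=cv2.imread("pics/w1.png");h=cv2.cvtColor(im,cv2.COLOR_BGR2HSV).astype(float)
m=((h[...,0]>9)&(h[...,0]<24)&(h[...,1]>80)&(h[...,2]>90)).astype(np.float32)
for n,roi in(('wide',(308,165,28,50)),('narrow',(308,58,28,58))):
    x,y,w,hh=roi;v,u=np.nonzero(m[y:y+hh,x:x+w]);print(n,u.min()+x,u.max()+x,v.min()+y,v.max()+y)
    print(*fit([(K,m,roi)],lambda p:box(*p,.098,.007,.02,.026,.072),[.492,-.285 if n=='wide' else -.182,-.03],[.01,.01,.1]))
E
```

```text
wide 315 326 169 210
[ 0.49077694 -0.28788491 -0.0365447 ] 0.2160537987947464
narrow 315 327 67 110
[ 0.49537823 -0.18498978 -0.02773963] 0.23327137529850006
```

{"fn": "move_arm", "kwargs": {
  "series": "-0.05 -0.04 1.5 0.05; -0.05 -0.04 3 0.05; -0.05 -0.04 4.3 0.05; -0.05 -0.04 5.2 0.05; -0.05 -0.04 5.8 0.05; -0.05 -0.04 5.8 0.05; -0.05 -0.04 5.8 0.05"
}}

```text
clock: 4.03
tcp_pos: [0.491, -0.2889, 0.1367]
tcp_rot: [0.721, 0.693, 0.0, 0.001]
wrist_force: [-0.5, -0.3, 0.3]
grip_width: 1.001
grasp_force: 0.0
```

{"fn": "move_arm", "kwargs": {
  "series": "0 0 0 0; 0 0 0 0; 0 0 0 0; 0 0 0 0; 0 0 0 0; 0 0 0 0; 0 0 0 0; 0 0 0 0; 0 0 0 0; 0 0 0 0",
  "jaw": -1,
  "grip_force": 25
}}

```text
clock: 5.28
tcp_pos: [0.4904, -0.2886, 0.1356]
tcp_rot: [0.721, 0.693, 0.0, 0.0]
wrist_force: [0.7, 0.0, -0.3]
grip_width: 0.161
grasp_force: 25.0
```

Gripped at 14 mm with almost no side force. Now I lift straight up.

{"fn": "move_arm", "kwargs": {
  "series": "0 0 -0.5 0; 0 0 -1 0; 0 0 -1.5 0; 0 0 -2.5 0; 0 0 -4 0; 0 0 -5 0; 0 0 -5.9 0; 0 0 -5.9 0; 0 0 -5.9 0"
}}

```text
clock: 6.4
tcp_pos: [0.49, -0.2882, 0.3119]
tcp_rot: [0.721, 0.693, -0.0, -0.001]
wrist_force: [-0.3, -0.2, -3.5]
grip_width: 0.156
grasp_force: 25.0
```

```bash
python3 - <<'E'
from h import *
rows((.491,.0,.315,0),(.47,.187,.315,2))
im=r.snapshot("side");cv2.imwrite("pics/s2.png",im)
print(r.find_in("side","wide_squeegee")[:4])
c=np.array(cv2.resize(im[170:350,240:480],(720,540),interpolation=cv2.INTER_CUBIC));cv2.imwrite("pics/s2c.png",c)
E
```

```text
t 6.4 tcp [ 0.49   -0.2882  0.3119] yaw -2.33 tilt [-7.e-04  7.e-04 -1.e+00] F [-0.3 -0.2 -3.5] w 0.156 25.0
[ 9.6  -0.36 -0.1 ] -0.39
[15.8  -1.31 -0.09] -0.72
[{'centre': [0.3571, -0.3364, 0.0613], 'p': 0.97}, {'centre': [0.4858, -0.3083, 0.2465], 'p': 0.84}, {'centre': [0.6176, -0.3656, 0.068], 'p': 0.81}]
```

View pics/s2c.png

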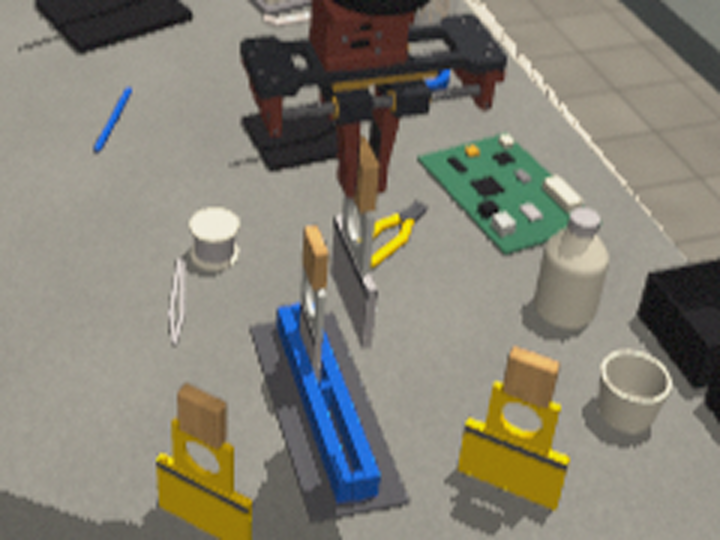

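The lift is good: the wide-bladed tool is in the grip and the narrow one still stands in its slot. Next I go to a viewing pose short of the peg.

{"fn": "move_arm", "kwargs": {
  "series": "0 0 -0.2 0; 1.5 0 -0.2 0; 3 0 -0.2 0; 5 0 -0.2 0; 7 0 -0.2 0; 8.5 0 -0.2 -0.4; 10 0.5 -0.2 -0.7; 11 1 -0.2 -0.7; 11.7 1 -0.2 -0.7; 11.7 1 -0.2 -0.7; 11.7 1 -0.2 -0.7; 11.7 1 -0.2 -0.7"
}}

```text
clock: 8.0
tcp_pos: [0.5346, 0.0595, 0.3189]
tcp_rot: [0.696, 0.718, 0.0, 0.0]
wrist_force: [-0.5, 0.0, -2.3]
grip_width: 0.158
grasp_force: 25.0
```

```bash
python3 - <<'E'
from h import *
s=r.read_state();rows();im=r.snapshot("wrist");cv2.imwrite("pics/w3.png",im)
for d in r.find_in("wrist","peg"): print(d)
K=wcam(s['tcp_pos'],s['tcp_rot']);print(np.round(proj(K,[[.556,.186,.18],[.606,.188,.175],[.656,.19,.175]]),1))
E
```

```text
t 8.0 tcp [0.5346 0.0595 0.3189] yaw 1.75 tilt [ 3.e-04 -0.e+00 -1.e+00] F [-0.5  0.  -2.3] w 0.158 25.0
{'centre': [0.6054, 0.1855, 0.0109], 'p': 0.57}
[[348.5  60.3]
 [400.8  60.7]
 [453.5  60.1]]
```

View pics/w3.png

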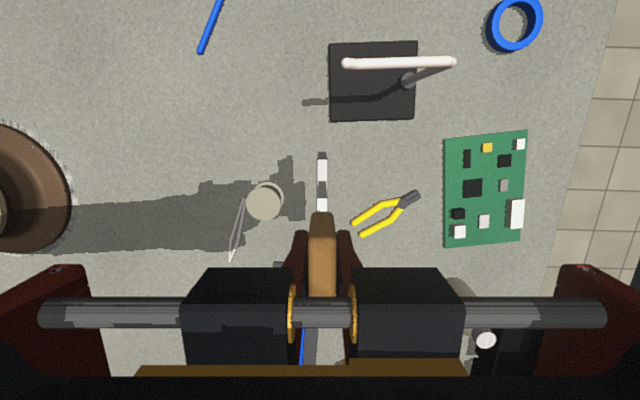

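The wrist view shows the small stand's white peg running from its tip at (345,63) to the corner at (453,61), as predicted, with the held squeegee in the grip at (320,250). Now I measure the peg's centreline.

```bash
python3 - <<'E'
from h import *
im=cv2.imread("pics/w3.png");s=r.read_state();K=wcam(s['tcp_pos'],s['tcp_rot'])
m=im.min(2)>140
P=[]
for u in range(338,464,4):
    v=np.nonzero(m[48:80,u])[0]+48
    if len(v): 
        p=ray(K,u,v.mean(),.175);print(u,v.min(),v.max(),np.round(p,4))
        if 362<u<444:P.append(p)
P=np.array(P);k=np.polyfit(P[:,0],P[:,1],1);print('yaw deg',np.degrees(np.arctan(k[0])),'y at .606',np.polyval(k,.606),'resid',np.std(P[:,1]-np.polyval(k,P[:,0])))
# held blade top edge check: grip box with hand
h=cv2.cvtColor(im,cv2.COLOR_BGR2HSV)
t=s['tcp_pos'];o=t[2]-.0376;print(np.round(proj(K,box(t[0],t[1],np.radians(1.75),o,.007,.02,.072,.072)),1),np.round(proj(K,box(t[0],t[1],np.radians(1.75),o,.003,.028,.028,.028)),1),np.round(proj(K,box(t[0],t[1],np.radians(1.75),o,.004,.045,-.04,-.092)),1))
E
```

```text
342 60 64 [0.5503 0.1857 0.175 ]
346 58 67 [0.5541 0.1853 0.175 ]
350 58 67 [0.5579 0.1854 0.175 ]
354 58 67 [0.5617 0.1856 0.175 ]
358 59 68 [0.5656 0.1848 0.175 ]
362 58 68 [0.5694 0.1854 0.175 ]
366 58 68 [0.5732 0.1855 0.175 ]
370 58 67 [0.5769 0.186  0.175 ]
374 58 67 [0.5807 0.1861 0.175 ]
378 58 67 [0.5845 0.1862 0.175 ]
382 58 67 [0.5883 0.1864 0.175 ]
386 58 67 [0.5921 0.1865 0.175 ]
390 58 67 [0.5959 0.1866 0.175 ]
394 57 67 [0.5997 0.1871 0.175 ]
398 57 67 [0.6035 0.1872 0.175 ]
402 57 66 [0.6072 0.1878 0.175 ]
406 57 66 [0.611  0.1879 0.175 ]
410 57 66 [0.6148 0.188  0.175 ]
414 57 66 [0.6186 0.1881 0.175 ]
418 53 71 [0.6225 0.1876 0.175 ]
422 48 79 [0.626  0.1905 0.175 ]
426 48 79 [0.6297 0.1909 0.175 ]
430 48 79 [0.6337 0.1894 0.175 ]
434 48 79 [0.6376 0.1892 0.175 ]
438 48 79 [0.6414 0.1888 0.175 ]
442 48 79 [0.6453 0.1886 0.175 ]
446 48 79 [0.6492 0.1878 0.175 ]
450 48 79 [0.653  0.1877 0.175 ]
454 48 79 [0.6569 0.1875 0.175 ]
458 48 79 [0.6607 0.1877 0.175 ]
462 48 79 [0.6645 0.1878 0.175 ]
yaw deg 3.351108389904185 y at .606 0.18754433955784924 resid 0.0007226947697471682
[[307.7 313.4]
 [307.7 313.4]
 [306.5 239.7]
 [306.5 239.7]
 [335.6 313.4]
 [335.6 313.4]
 [336.6 239.7]
 [336.6 239.7]] [[317.1 280.7]
 [317.1 280.7]
 [316.6 198.1]
 [316.6 198.1]
 [326.2 280.7]
 [326.2 280.7]
 [326.5 198.1]
 [326.5 198.1]] [[317.2 256.9]
 [317.9 234.5]
 [316.6 155.6]
 [317.5 148.9]
 [326.1 256.9]
 [325.4 234.5]
 [326.5 155.6]
 [325.6 148.9]]
```

```bash
python3 -c "
from h import *
rows((.475,.06,.318,3),(.475,.1807,.318,3),(.475,.1807,.2166,3))"
```

```text
t 8.1 tcp [0.5346 0.0599 0.3188] yaw 1.77 tilt [ 3.e-04  3.e-04 -1.e+00] F [ 1. -0. -3.] w 0.157 25.0
[ 0.06 -1.99  0.03] -0.2
[ 4.09 -1.86  0.03] -0.2
[ 4.09 -1.86  3.41] -0.2
```

{"fn": "move_arm", "kwargs": {
  "series": "0 -1 0 -0.2; 0 -2 0 -0.2; 1 -1.95 0 -0.2; 2.2 -1.9 0 -0.2; 3.4 -1.9 0 -0.2; 4.1 -1.9 0 -0.2; 4.1 -1.9 0 -0.2; 4.1 -1.9 1.2 -0.2; 4.1 -1.9 2.5 -0.2; 4.1 -1.9 3.4 -0.2; 4.1 -1.9 3.4 -0.2; 4.1 -1.9 3.4 -0.2; 4.1 -1.9 3.4 -0.2; 4.1 -1.9 3.4 -0.2"
}}

```text
clock: 9.85
tcp_pos: [0.4742, 0.1821, 0.2175]
tcp_rot: [0.688, 0.726, 0.001, 0.0]
wrist_force: [0.6, 0.3, -3.0]
grip_width: 0.156
grasp_force: 25.0
```

```bash
python3 - <<'E'
from h import *
rows((.54,.1841,.2166,3),(.606,.1876,.2166,3))
im=r.snapshot("side");im2=r.snapshot("top")
cv2.imwrite("pics/s4.png",np.hstack([cv2.resize(im[130:240,290:390],(400,440),interpolation=cv2.INTER_CUBIC),cv2.resize(im2[140:240,245:335],(400,440),interpolation=cv2.INTER_CUBIC)]))
E
```

```text
t 9.85 tcp [0.4742 0.1821 0.2175] yaw 3.06 tilt [ 0.0013  0.001  -1.    ] F [ 0.6  0.3 -3. ] w 0.156 25.0
[-0.05  2.19  0.03] 0.01
[-0.05  4.4   0.04] 0.01
```

View pics/s4.png

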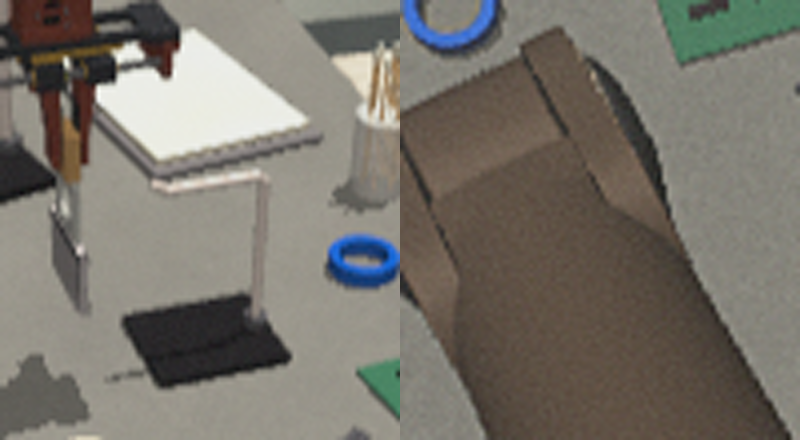

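The squeegee hangs in front of the peg tip with the eye level with it. I thread it slowly and watch the force.

{"fn": "move_arm", "kwargs": {
  "series": "-0.05 0.8 0 0; -0.05 1.4 0 0; -0.05 1.8 0 0; -0.05 2.1 0 0; -0.05 2.4 0 0; -0.05 2.7 0 0; -0.05 3 0 0; -0.05 3 0 0; -0.05 3 0 0"
}}

```text
clock: 11.08
tcp_pos: [0.5634, 0.1852, 0.2165]
tcp_rot: [0.688, 0.726, -0.0, -0.0]
wrist_force: [0.7, 0.7, -3.2]
grip_width: 0.159
grasp_force: 25.0
```

```bash
python3 - <<'E'
from h import *
rows((.606,.1876,.2166,3))
im=r.snapshot("side")
cv2.imwrite("pics/s5.png",cv2.resize(im[140:230,310:390],(640,720)[:1]+(600,),interpolation=cv2.INTER_CUBIC))
E
```

```text
t 11.075 tcp [0.5634 0.1852 0.2165] yaw 3.06 tilt [-5.e-04 -1.e-04 -1.e+00] F [ 0.7  0.7 -3.2] w 0.159 25.0
[ 0.    1.42 -0.  ] 0.01
```

View pics/s5.png

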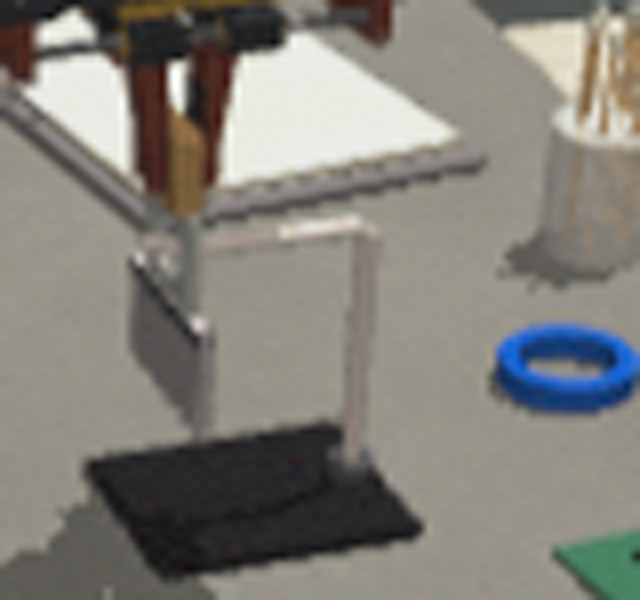

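The peg now passes through the eye and there is no contact force. I advance to the middle and lower.

{"fn": "move_arm", "kwargs": {
  "series": "0 0.5 0 0; 0 0.9 0 0; 0 1.2 0 0; 0 1.4 0 0; 0 1.4 0 0; 0 1.4 0.15 0; 0 1.4 0.3 0; 0 1.4 0.4 0; 0 1.4 0.45 0; 0 1.4 0.45 0; 0 1.4 0.45 0; 0 1.4 0.45 0"
}}

```text
clock: 12.62
tcp_pos: [0.6057, 0.1875, 0.2033]
tcp_rot: [0.688, 0.726, 0.0, 0.0]
wrist_force: [0.8, -0.1, -2.4]
grip_width: 0.161
grasp_force: 25.0
```

{"fn": "move_arm", "kwargs": {
  "series": "0 0 0.04 0; 0 0 0.07 0; 0 0 0.1 0; 0 0 0.1 0; 0 0 0.1 0"
}}

```text
clock: 13.25
tcp_pos: [0.6056, 0.1875, 0.2002]
tcp_rot: [0.688, 0.726, 0.0, 0.0]
wrist_force: [-0.7, 0.3, -3.1]
grip_width: 0.16
grasp_force: 25.0
```

{"fn": "move_arm", "kwargs": {
  "series": "0 0 0.02 0; 0 0 0.04 0; 0 0 0.04 0; 0 0 0.04 0"
}}

```text
clock: 13.75
tcp_pos: [0.6057, 0.1875, 0.1994]
tcp_rot: [0.688, 0.726, 0.0, 0.0]
wrist_force: [-2.3, -0.3, 3.7]
grip_width: 0.158
grasp_force: 25.0
```

Contact has been made (Fz went from -3 to +3.7 N), so the tool is resting on the peg. I ease off slightly and open.

{"fn": "move_arm", "kwargs": {
  "series": "0 0 -0.02 0; 0 0 -0.02 0; 0 0 -0.02 0"
}}

```text
clock: 14.12
tcp_pos: [0.6057, 0.1875, 0.1995]
tcp_rot: [0.688, 0.726, 0.0, 0.0]
wrist_force: [-0.7, 0.4, -0.1]
grip_width: 0.158
grasp_force: 25.0
```

{"fn": "move_arm", "kwargs": {
  "series": "0 0 0 0; 0 0 0 0; 0 0 0 0; 0 0 0 0; 0 0 0 0; 0 0 0 0; 0 0 0 0; 0 0 0 0",
  "jaw": 0
}}

```text
clock: 15.12
tcp_pos: [0.6056, 0.1876, 0.1995]
tcp_rot: [0.688, 0.726, 0.0, -0.0]
wrist_force: [1.4, -0.7, -0.8]
grip_width: 0.505
grasp_force: 0.0
```

{"fn": "move_arm", "kwargs": {
  "series": "0 0 -0.5 0; 0 0 -1 0; 0 0 -2 0; 0 0 -3 0; 0 0 -4 0; 0 0 -4.5 0; -2 -1 -4.5 0; -3.5 -2 -4.5 0; -5 -3 -4.5 0; -5 -3 -4.5 0; -5 -3 -4.5 0"
}}

```text
clock: 16.5
tcp_pos: [0.5239, 0.0337, 0.3349]
tcp_rot: [0.688, 0.726, 0.001, -0.0]
wrist_force: [0.1, 0.3, -0.1]
grip_width: 0.5
grasp_force: 0.0
```

```bash
python3 - <<'E'
from h import *
rows()
im=r.snapshot("side");im2=r.snapshot("wrist")
cv2.imwrite("pics/s6.png",np.hstack([cv2.resize(im[140:230,310:390],(400,450),interpolation=cv2.INTER_CUBIC),cv2.resize(im2,(400,250)) if 0 else cv2.resize(im2[0:200,270:450],(400,450))]))
print(r.find_in("side","wide_squeegee"),r.find_in("side","narrow_squeegee"))
E
```

```text
t 16.5 tcp [0.5239 0.0337 0.3349] yaw 3.08 tilt [ 6.e-04  1.e-03 -1.e+00] F [ 0.1  0.3 -0.1] w 0.5 0.0
[{'centre': [0.3581, -0.3363, 0.0616], 'p': 0.82}, {'centre': [0.6206, -0.3666, 0.0657], 'p': 0.7}, {'centre': [0.6016, 0.1725, 0.1314], 'p': 0.54}] [{'centre': [0.4861, -0.1995, 0.1053], 'p': 0.62}]
```

View pics/s6.png

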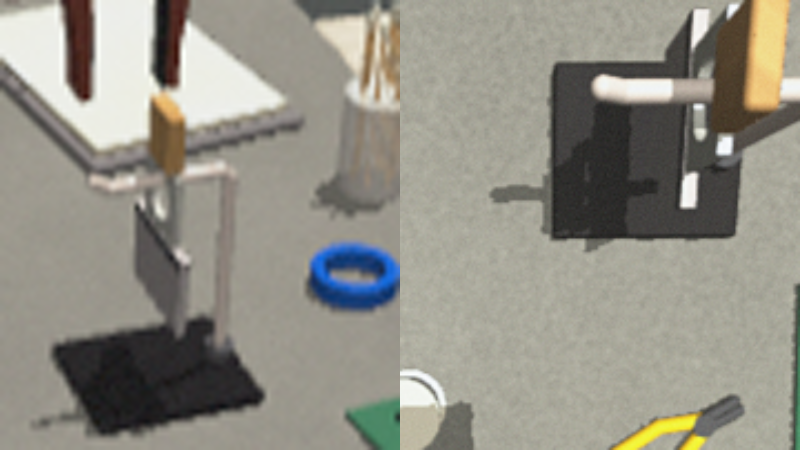

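It hangs on the peg mid-rod, blade down. I let it settle, check that it is still, and hand in.

{"fn": "move_arm", "kwargs": {
  "series": "0 0 0 0; 0 0 0 0; 0 0 0 0; 0 0 0 0; 0 0 0 0; 0 0 0 0; 0 0 0 0; 0 0 0 0; 0 0 0 0; 0 0 0 0; 0 0 0 0; 0 0 0 0; 0 0 0 0; 0 0 0 0; 0 0 0 0; 0 0 0 0; 0 0 0 0; 0 0 0 0; 0 0 0 0; 0 0 0 0"
}}

```text
clock: 19.2
tcp_pos: [0.5237, 0.0329, 0.3345]
tcp_rot: [0.688, 0.726, -0.0, -0.0]
wrist_force: [-0.2, -0.1, -0.4]
grip_width: 0.501
grasp_force: 0.0
```

```bash
python3 - <<'E'
from h import *
c=lambda:r.snapshot("side")[150:215,325:360].astype(float)
a=[c() for _ in range(9)]
d=[np.abs(x-a[0]).mean().round(2) for x in a[1:]];print(d)
if max(d)<3: print(r.close_job())
E
```

```text
[np.float64(1.32), np.float64(1.35), np.float64(1.33), np.float64(1.33), np.float64(1.33), np.float64(1.36), np.float64(1.34), np.float64(1.36)]
the job is handed in; nothing more can be done
None
```

The wide-bladed squeegee hangs at rest by its eye on the smaller stand's white peg, blade down; the narrow one still stands in its slot, and I handed the job in at about 20 s of the 48 s allowed.

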